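# Park the print roller in its rack with the wooden paddle

## Robot

A 6-joint arm with a two-finger parallel gripper is mounted at the origin on the work surface. World frame = base frame: x ahead of the robot, y to its left, z up, the work surface at z = 0. Lengths are in m, angles in degrees, forces in N, time in s.
With the tool pointing down it reaches from about 0.3 to 0.75 m from the base axis. Payload 8.5 kg.
Tool frame: the origin (TCP) lies between the finger pads; the fingertips stand 17 mm ahead of it and the grasp point (between the pads) lies 2 mm behind it; z points along the fingers, y is the direction in which the jaws open and shut (so a half turn about z gives the same grasp; the last joint's range is limited). The gripper opens to 85 mm and grips with 20 to 120 N. Pads are 22 mm wide; open, the fingers measure 114 mm over their backs; the gripper's body (76 mm by 85 mm) begins 54 mm behind the grasp point. The pads swing forward as they close: fully open they stand 13 mm farther back than shut.
Start: joints at [-12.336, 21.807, 74.336, -0, 83.858, -12.336], TCP at [0.55, 0, 0.248] pointing down, gripper open.
Joint ranges: [-178.18, 178.18], [-50.72, 133.34], [12.68, 142.11], [-81.47, 261.47], [9.98, 163.14], [-165.26, 165.26]. Speed limits (degrees/s): [136.94, 136.94, 180, 180, 180, 180].

## Interface

Orientations are given as a 3x3 rotation matrix whose columns are the frame's x, y, z axes.
In Python, from rig import readout, eyes, env gives the robot as it stands.
- The arm moves only by the tool arm_command, never from a script. Its argument "rows" is text: rows parted by semicolons, each of 7 numbers parted by spaces: the closure, from 0 (fully open) to 1 (shut), then the shift along the tool's x, y, z in mm, then the turn, a rotation vector about the tool's x, y, z in degrees. In form: grip dx dy dz rx ry rz; .... A call has 1 to 5 rows; each row shifts and turns the commanded pose from where the row before left it, along the tool's axes as they then stand; what a row does not reach is not made up. A row lasts 1/12 s, in which the tool goes at most 41.7 mm and 7.16 degrees, less where a joint would pass 70% of its speed; a pose out of reach is approached as far as the arm can. A call with a gripper value outside its range is refused whole. The fingers move at their own pace and stop on an object; "squeeze" is the grip in N (left out, the last holds). Time passes only in rows, so rows that do not move let the fingers close. It gives the time, the measured TCP pose, the force and the opening at its end, in the units of the state.
- readout.observe(): the state, without advancing time (a new reading comes with each control period).
- eyes.get_image(name): name is "scene" or "side" or "wrist"; returns the picture (384x512x3 uint8, red, green, blue); there is no depth.
- eyes.camera_model(name): a dict with "mtx" (3x3 intrinsics, pixels), "view" (4x4, takes a point from world to camera coordinates). Camera axes: x right, y up, looking along -z (the intrinsics and any distortion apply to the point x, -y, -z); pixel columns grow to the right and rows downward; lengths in m; the calibration is good to about 2 mm. A picture is of the moment at which its call begins: read the wrist's pose just before it. camera_model takes no time and is no camera call; for the wrist camera it gives the pose at the moment of the call.
- env.close_job(): hands the job in, once; it reports no verdict.
The state is a dict: "time_s": time; "q": joint angles; "qvel": joint speeds; "joint_efforts": joint torques, N m; "position": TCP position; "tool_rot": TCP orientation; "ft_force": force on the tool from outside, world axes, zero at the start; "wrist_torque": the same for the moment, N m; "grip_width": finger opening in m.
Only numpy, scipy, OpenCV 4.12 (cv2) and the standard library are available. Lean on these libraries where they do the work, as an engineer would, in place of code of your own. Each camera call takes 0.05 s, during which the arm holds its last target. There are 200 camera calls.

## Task

Pick up the wooden paddle and with it gently roll the rubber print roller along the wooden rack against the sliding follower, and push on, the follower giving way, until the roller meets the two steel stop posts, whose setting is not known beforehand and must be felt; bed it there with a steady push of about 10 N for a second (under 7 N does not bed it, 18 N dents the rubber). Then stand the paddle back upright in the middle of its cork pad and let go, with the roller staying against the posts. Do not touch the roller, follower or posts with the gripper, nor the follower or posts with the paddle, and leave everything else where it is.

Things in the scene. Friction and masses are not known exactly. Their poses are not given: they have to be found in the camera images.
- paddle: Wooden paddle standing upright, 98 mm tall, 0.1 to 0.22 kg. Origin at the centre of its underside, z up. Lower part: flat-faced block 24 mm thick (its x) by 46 mm wide (its y), from 0 to 42 mm height; the two broad faces (+x and -x alike) push. Above it a grip 16 mm thick (x) by 36 mm wide (y), from 42 to 98 mm height.
- pad: Square cork pad 150 x 150 mm, 6 mm thick, fixed; origin at the centre of its underside. The paddle starts on it.
- rack: Fixed wooden channel, open on top, x -160 to +140 mm, 94 mm wide outside, 70 inside (y), walls 34 mm high; the roller goes in +x. Origin on the underside, centre line. Open at -x; floor level at 12 mm height up to x = 0, then falling 2.5 degrees to +x, so the roller runs down to the follower or posts and stays there. End block from x = 112 mm, top at 56 mm.
- drum: Loose rubber print roller, a plain black cylinder 50 mm in diameter and 62 mm long, 0.2 to 0.42 kg, lying across the rack's channel and free to roll. Origin at its very centre (37 mm above the rack's underside at the start); its x axis is its axle.
- follower (a joint): Slide of the follower, an upright plywood plate 38 mm wide, 10 thick, top 46 mm above the rack's underside. Metres in the rack's +x, 0 to 0.020 at the start. It gives way at 2 N (with the roller's own rub up to 5 N to push) and stays where left. It passes between two steel posts (10 mm wide, 56 mm apart centre to centre) of a fixed bracket, bar top at 57 mm; their -x faces are set anywhere from 78 to 102 mm on the rack's x.
- follower_face (a point): Centre of the follower's upright flat face that looks to the rack's -x, where the roller touches it; 34 mm above the rack's underside, 52 mm plus the slide's value along the rack's x.
Mind the look-alikes: they are no part of the job. What is shaped like the drum but pink, purple or yellow is not meant.

How it is judged (in metres and radians):
On the way, in this order (a step that is already met when the one before it is completed fails the run):
1. the paddle is lifted off its pad (z of paddle in the frame of pad above 0.03 m), for 0.1 s.
2. the roller, pushed by the paddle with 6 to 18 N, is bedded on the stop posts for 0.4 s (x of drum in the frame of stop above -0.0275 m and contact force between paddle and drum between 6 and 18 N and contact force between drum and stop above 1 N), for 0.4 s.
At the end, for the whole second after the job is handed in: Roller at rest against the stop posts (gap under 2.5 mm), square across the channel to 0.1 rad; paddle standing upright (0.08 rad) at rest on the cork pad, within 40 mm of its centre (x of drum in the frame of stop above -0.0275 m and angle between the x axis of drum and the y axis of rack, either way round below 0.1 rad and linear speed of each of drum, paddle below 0.01 m/s and horizontal distance between paddle and pad below 0.04 m and angle between paddle's own z axis and vertical below 0.08 rad and z of paddle in the frame of pad below 0.009 m); the robot touches nothing.
It fails at once if the paddle presses the roller with more than 18 N (contact force between paddle and drum above 18 N).
It fails at once if the gripper or arm touches the roller, the follower or the stop posts (contact force between any of the fingers, the arm and drum above 0.5 N or contact force between any of the fingers, the arm and follower above 0.5 N or contact force between any of the fingers, the arm and stop above 0.5 N).
It fails at once if the paddle touches the follower or the stop posts (contact force between paddle and follower above 0.5 N or contact force between paddle and stop above 0.5 N).
It fails at once if something else on the table is moved by more than 15 mm (distance of any of ink_jar, spare_core, glue, dish, bead_jar, brush, tub from where it was at the start of the episode above 0.015 m).
It also fails if it takes over 67 s, if anything falls off the work surface, if the arm or the gripper's body presses on something with over 40 N, if the wrist force passes 120 N, or if a joint passes its speed limit or range.

## Working session

There is one attempt and no reset: what is moved stays moved. The work goes in short steps, Python scripts to look and compute and a tool call to move; the robot and the scene stay as the last step left them, time stands still between calls to the robot, and variables do not carry over. Pictures are saved under pics/ and viewed, about 8 in all and at most 12, crops included, and the job is handed in when it is done.

Besides the shell and the picture viewer there is one more tool, called after "Emit:" as name(argument=value, ...) on one line, values as JSON. arm_command: Moves the arm, as the interface text tells. Its arguments: {"type":"object","properties":{"rows":{"type":"string"},"squeeze":{"type":"number"}},"required":["rows"]}

```bash
ls; mkdir -p pics; python3 - <<'E'
from rig import readout, eyes, env
import cv2,numpy as np
print(readout.observe())
for n in ["scene","side"]:
    im=eyes.get_image(n); cv2.imwrite(f"pics/{n}0.png",im[:,:,::-1])
    m=eyes.camera_model(n); print(n,m)
im=np.hstack([cv2.imread("pics/scene0.png"),cv2.imread("pics/side0.png")])
E
```

```text
pics
{'time_s': 0.0, 'q': array([-1.23366580e+01,  2.18411786e+01,  7.43848562e+01,  1.08194331e-03,
        8.38600481e+01, -1.23358587e+01]), 'qvel': array([ 0.02651092, -0.05581324,  0.02743719,  0.06989564, -0.02415772,
       -0.04714304]), 'joint_efforts': array([-1.00240642e-03, -4.48466885e+01, -2.31285810e+01, -2.87182611e-04,
        4.73836102e-03,  1.77242771e-05]), 'position': array([5.49724348e-01, 5.41585049e-05, 2.47709405e-01]), 'tool_rot': array([[ 1.62317034e-05,  9.99998929e-01, -1.46372400e-03],
       [ 9.99999942e-01, -1.57350140e-05,  3.39343527e-04],
       [ 3.39320132e-04, -1.46372942e-03, -9.99998871e-01]]), 'ft_force': array([0.08831199, 0.75453391, 1.00684338]), 'wrist_torque': array([0.00065841, 0.01092664, 0.00057325]), 'grip_width': 0.08544810258095947}
scene {'mtx': array([[458.99169556,   0.        , 250.00880587],
       [  0.        , 458.99169556, 193.77358035],
       [  0.        ,   0.        ,   1.        ]]), 'view': array([[-0.72141523,  0.69249919, -0.00222231,  0.44076978],
       [-0.51983206, -0.5394124 ,  0.66242652,  0.21861865],
       [ 0.45753109,  0.47903981,  0.7491236 , -1.03700855],
       [ 0.        ,  0.        ,  0.        ,  1.        ]])}
side {'mtx': array([[385.45834941,   0.        , 257.67298103],
       [  0.        , 385.45834941, 192.34998435],
       [  0.        ,   0.        ,   1.        ]]), 'view': array([[-0.95099915, -0.30917368,  0.00350039,  0.5120117 ],
       [ 0.19231122, -0.58259683,  0.78968179, -0.22494924],
       [-0.24210951,  0.75165988,  0.61350665, -0.53304303],
       [ 0.        ,  0.        ,  0.        ,  1.        ]])}
```

View pics/scene0.png

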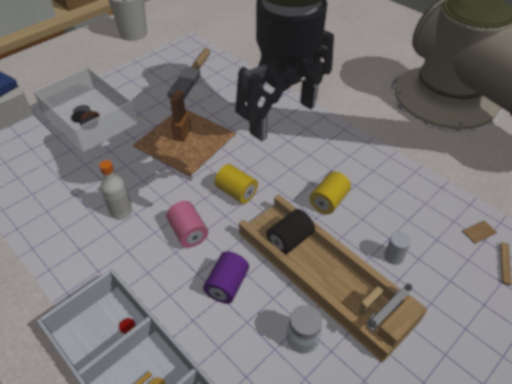

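View pics/side0.png

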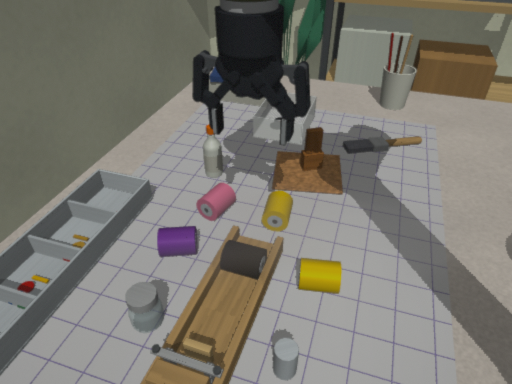

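The scene view shows the pad at about (188,142), with the dark paddle on it at (180,115), the black roller at (291,230), and the rack running from (262,220) to (400,330) with a steel bar at (390,307). The side view shows the paddle at (313,150), the roller at (244,258) and the bar at (187,360).

```bash
cat > h.py <<'E'
import numpy as np,cv2
from rig import readout,eyes,env
def ray(m,p):
    V=np.array(m["view"]);R=V[:3,:3];c=-R.T@V[:3,3]
    d=np.linalg.inv(m["mtx"])@[p[0],p[1],1.]
    d=R.T@np.array([d[0],-d[1],-d[2]]);return c,d/np.linalg.norm(d)
def plane(m,p,z):
    c,d=ray(m,p);return c+d*(z-c[2])/d[2]
def tri(*mp):
    A=0;b=0
    for m,p in mp:
        c,d=ray(m,p);P=np.eye(3)-np.outer(d,d);A=A+P;b=b+P@c
    return np.linalg.solve(A,b)
def proj(m,X):
    V=np.array(m["view"]);q=V[:3,:3]@X+V[:3,3];u=m["mtx"]@[q[0],-q[1],-q[2]];return u[:2]/u[2]
E
python3 - <<'E'
from h import *
np.set_printoptions(precision=4,suppress=True)
S,D=eyes.camera_model("scene"),eyes.camera_model("side")
a=cv2.imread("pics/scene0.png");b=cv2.imread("pics/side0.png")
for nm,p in dict(padA=(190,113),padB=(235,132),padC=(190,170),padD=(135,143)).items(): print(nm,plane(S,p,.006))
for nm,p in dict(A=(280,153),B=(340,157),C=(340,190),D=(275,187)).items(): print("side",nm,plane(D,p,.006))
print("drum",tri((S,(291,230)),(D,(244,258))))
print("paddletop",tri((S,(179,93)),(D,(314,130))))
print("rack corners", plane(S,(281,201),.034),plane(S,(422,309),.034),plane(S,(242,233),.034),plane(D,(236,230),.034),plane(D,(284,238),.034))
print("bar ends",tri((S,(409,289)),(D,(216,369))),tri((S,(373,325)),(D,(156,350))))
im=eyes.get_image("wrist");cv2.imwrite("pics/w0.png",im[:,:,::-1])
ca=cv2.resize(a[60:190,120:250],None,fx=4,fy=4,interpolation=cv2.INTER_CUBIC)
cb=cv2.resize(b[110:210,250:380],(520,400),interpolation=cv2.INTER_CUBIC)
W=cv2.resize(im[:,:,::-1],(272,204)) 
cv2.imwrite("pics/c.png",np.hstack([ca[:520,:400],cv2.copyMakeBorder(cb[:, 60:460],0,120,0,0,0)]))
E
```

```text
padA [ 0.4552 -0.3495  0.006 ]
padB [ 0.4273 -0.2362  0.006 ]
padC [ 0.5637 -0.2149  0.006 ]
padD [ 0.5957 -0.3518  0.006 ]
side A [ 0.5939 -0.3454  0.006 ]
side B [ 0.4532 -0.3731  0.006 ]
side C [ 0.434  -0.2433  0.006 ]
side D [ 0.5678 -0.2102  0.006 ]
drum [0.5511 0.0328 0.0416]
paddletop [ 0.5096 -0.2978  0.1102]
rack corners [ 0.5134 -0.0247  0.034 ] [0.5156 0.2545 0.034 ] [ 0.6083 -0.0214  0.034 ] [ 0.589  -0.0318  0.034 ] [ 0.5035 -0.039   0.034 ]
bar ends [0.518  0.2254 0.0603] [0.598  0.2235 0.0576]
```

View pics/w0.png

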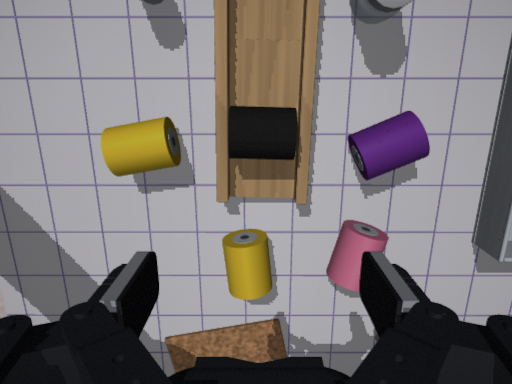

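View pics/c.png

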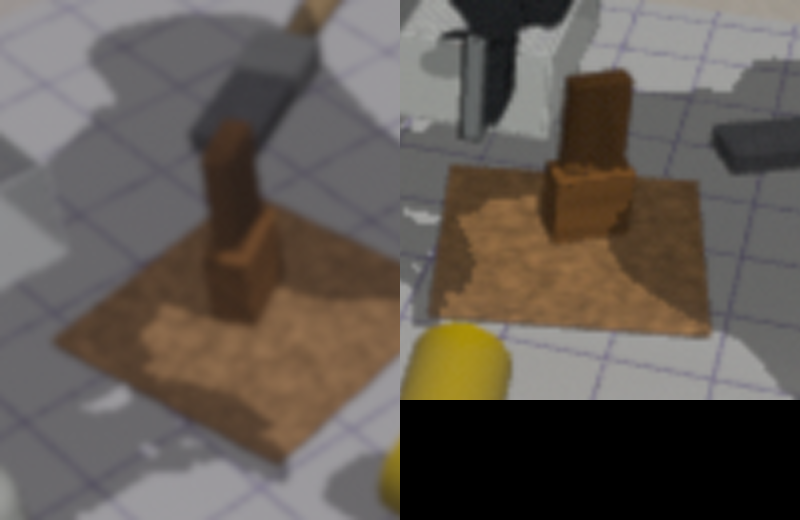

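The wrist view shows the rack's near-end top corners at about (217,203) and (308,204) and the roller at (263,133). The crops show the paddle on the pad with its broad face looking towards world y.

```bash
python3 - <<'E'
from h import *
np.set_printoptions(precision=4,suppress=True)
S,D,W=[eyes.camera_model(n) for n in("scene","side","wrist")]
V=W["view"];print("cam",-V[:3,:3].T@V[:3,3],V[:3,:3].tolist(), "mtx",W["mtx"][0])
for p in [(217,203),(308,204),(216,0),(318,0),(228,195),(297,195)]:print(p,plane(W,p,.034))
print("drum",tri((S,(291,230)),(D,(244,258)),(W,(263,133))), plane(W,(263,133),.060))
# crop coords -> block bottom corners (pad level) and grip top
sc=lambda x,y:(120+x/4,60+y/4); sd=lambda x,y:(250+(x-400+60)/4,110+y/4)
print("block bottom scene",[plane(S,sc(*p),.006) for p in[(210,316),(250,323),(282,285)]])
print("block bottom side",[plane(D,sd(*p),.006) for p in[(555,242),(628,232)]])
print("block top side",[plane(D,sd(*p),.048) for p in[(555,178),(634,170)]])
print("grip top",tri((S,sc(228,128)),(D,sd(600,78))))
a=cv2.imread("pics/w0.png");hsv=cv2.cvtColor(a,cv2.COLOR_BGR2HSV)
E
```

```text
cam [0.5484 0.0734 0.3734] [[0.9999977534901965, 0.0016543716905883738, -0.0013251674881603738], [-0.001967740539381636, 0.9569645949183039, -0.29019802216765367], [0.0007880429759673395, 0.29019997782073953, 0.9569657004622014]] mtx [344.2906   0.     258.7426]
(217, 203) [ 0.5047 -0.0414  0.034 ]
(308, 204) [ 0.5994 -0.0423  0.034 ]
(216, 0) [0.5101 0.1474 0.034 ]
(318, 0) [0.6    0.1475 0.034 ]
(228, 195) [ 0.5163 -0.0326  0.034 ]
(297, 195) [ 0.5876 -0.0325  0.034 ]
drum [0.5514 0.0324 0.0414] [0.5519 0.0343 0.06  ]
block bottom scene [array([ 0.5337, -0.3088,  0.006 ]), array([ 0.5223, -0.2904,  0.006 ]), array([ 0.4921, -0.302 ,  0.006 ])]
block bottom side [array([ 0.5229, -0.2904,  0.006 ]), array([ 0.4855, -0.3134,  0.006 ])]
block top side [array([ 0.5262, -0.2905,  0.048 ]), array([ 0.4864, -0.3124,  0.048 ])]
grip top [ 0.5086 -0.3055  0.1077]
```

Emit:
arm_command(rows="0 -30 -4 0 0 0 0;0 -31 -4 0 0 0 0;0 -31 -4 0 0 0 0;0 -31 -4 0 0 0 0;0 -31 -4 0 0 0 0")

```text
time_s: 0.57
position: [0.5295, -0.1553, 0.2481]
tool_rot: [[-0.0, 1.0, -0.0], [1.0, 0.0, 0.0], [0.0, -0.0, -1.0]]
ft_force: [0.8, 0.8, 0.1]
grip_width: 0.0855
```

Emit:
arm_command(rows="0 -31 -4 0 0 0 0;0 -31 -4 0 0 0 0;0 -31 -4 0 0 0 0;0 -31 -4 0 0 0 0;0 -30 -4 0 0 0 0")

```text
time_s: 0.98
position: [0.5094, -0.3095, 0.248]
tool_rot: [[0.0, 1.0, -0.0], [1.0, -0.0, 0.0], [0.0, -0.0, -1.0]]
ft_force: [0.2, 0.2, 0.3]
grip_width: 0.0855
```

Emit:
arm_command(rows="0 0 0 0 0 0 7;0 0 0 0 0 0 7;0 0 0 0 0 0 7;0 0 0 0 0 0 7;0 0 0 0 0 0 7")

```text
time_s: 1.4
position: [0.5098, -0.308, 0.248]
tool_rot: [[0.579, 0.816, -0.001], [0.816, -0.579, 0.001], [0.0, -0.001, -1.0]]
ft_force: [0.7, -0.6, -0.6]
grip_width: 0.0856
```

Emit:
arm_command(rows="0 0 0 0 0 0 7;0 0 0 0 0 0 7;0 0 0 0 0 0 6;0 0 0 0 0 0 5;0 0 0 0 0 0 0")

```text
time_s: 1.82
position: [0.5099, -0.3079, 0.248]
tool_rot: [[0.868, 0.497, -0.0], [0.497, -0.868, 0.0], [-0.0, -0.001, -1.0]]
ft_force: [-0.3, -1.0, -0.2]
grip_width: 0.0852
```

```bash
python3 - <<'E'
from h import *
np.set_printoptions(precision=4,suppress=True)
o=readout.observe();print(o["time_s"],o["q"],o["position"],o["tool_rot"],o["ft_force"])
im=eyes.get_image("wrist");cv2.imwrite("pics/w1.png",im[:,:,::-1]);np.save("w1.npy",{k:np.array(v) for k,v in eyes.camera_model("wrist").items() if k in("mtx","view")})
E
```

```text
1.8167 [-42.505   26.4913  66.6871   0.0018  86.861   17.6705] [ 0.5099 -0.3079  0.248 ] [[ 0.8676  0.4973 -0.0005]
 [ 0.4973 -0.8676  0.0005]
 [-0.0002 -0.0007 -1.    ]] [-0.3308 -1.0087 -0.2454]
```

View pics/w1.png

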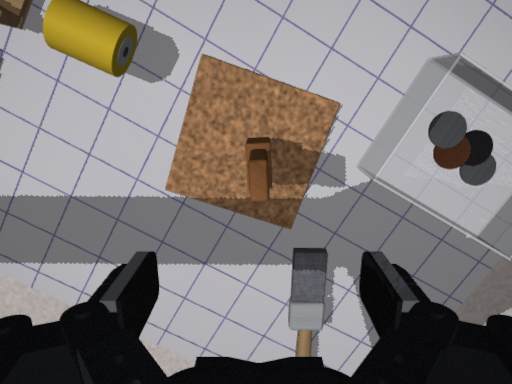

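The wrist view shows the pad with corners (203,55), (340,103), (291,228), (167,188), and the paddle at about (259,170). I'll enlarge the paddle.

```bash
python3 - <<'E'
from h import *
a=cv2.imread("pics/w1.png");c=cv2.resize(a[125:215,215:305],None,fx=6,fy=6,interpolation=cv2.INTER_CUBIC)
cv2.imwrite("pics/w1c.png",cv2.convertScaleAbs(c,alpha=1.6,beta=10))
np.set_printoptions(precision=4,suppress=True)
W=np.load("w1.npy",allow_pickle=True).item()
P=[plane(W,p,.006) for p in[(203,55),(340,103),(291,228),(167,188)]];print(np.array(P),np.mean(P,0))
E
```

```text
[[ 0.5713 -0.2078  0.006 ]
 [ 0.6015 -0.3517  0.006 ]
 [ 0.4573 -0.3813  0.006 ]
 [ 0.4288 -0.237   0.006 ]] [ 0.5148 -0.2945  0.006 ]
```

View pics/w1c.png

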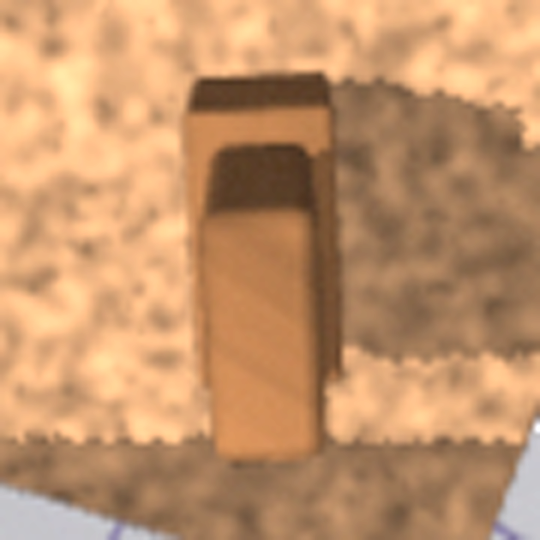

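The grip-top corners in the crop are at (204,212), (308,210), (322,455) and (215,460). The block's front top edge runs from (186,112) to (332,108).

```bash
python3 - <<'E'
from h import *
np.set_printoptions(precision=4,suppress=True)
W=np.load("w1.npy",allow_pickle=True).item();S=eyes.camera_model("scene");D=eyes.camera_model("side")
f=lambda p:(215+p[0]/6-.4,125+p[1]/6-.4)
T=[(204,212),(308,210),(322,455),(215,460)]
P=np.array([plane(W,f(p),.104) for p in T]);print(P,P.mean(0))
c=f(np.mean(T,0));print("3view",tri((W,c),(S,(120+228/4,60+128/4)),(D,(250+(600-340)/4,110+78/4))))
o=readout.observe();R=o["tool_rot"]
v=(P[2]+P[3]-P[0]-P[1]);print("len dir in tool",R.T@v/2, np.degrees(np.arctan2((R.T@v)[1],-(R.T@v)[0])))
print("corr tool mm",1000*R.T@(P.mean(0)-o["position"]))
B=[plane(W,f(p),.048) for p in[(186,112),(332,108)]];print(R.T@(B[1]-B[0]),B)
E
```

```text
[[ 0.5207 -0.2921  0.104 ]
 [ 0.5278 -0.3039  0.104 ]
 [ 0.4994 -0.3229  0.104 ]
 [ 0.4913 -0.3106  0.104 ]] [ 0.5098 -0.3074  0.104 ]
3view [ 0.5093 -0.3065  0.107 ]
len dir in tool [-0.0344  0.0017  0.    ] 2.880332057514884
corr tool mm [  0.2152  -0.4922 144.0424]
[ 0.0007  0.023  -0.    ] [array([ 0.5225, -0.286 ,  0.048 ]), array([ 0.5346, -0.3056,  0.048 ])]
```

Emit:
arm_command(rows="0 0 -0.5 30 0 0 -2.3;0 0 0 35 0 0 0;0 0 0 35 0 0 0;0 0 0 35 0 0 0;0 0 0 33 0 0 0", squeeze=80)

```text
time_s: 2.28
position: [0.5094, -0.3073, 0.0786]
tool_rot: [[0.843, 0.537, -0.0], [0.537, -0.843, 0.0], [-0.0, -0.0, -1.0]]
ft_force: [0.7, -0.3, -1.0]
grip_width: 0.0852
```

Emit:
arm_command(rows="0 0 0 0 0 0 0;1 0 0 0 0 0 0;1 0 0 0 0 0 0;1 0 0 0 0 0 0;1 0 0 0 0 0 0")

```text
time_s: 2.7
position: [0.5104, -0.3081, 0.0824]
tool_rot: [[0.845, 0.535, 0.003], [0.535, -0.845, -0.002], [0.001, 0.003, -1.0]]
ft_force: [-0.0, 0.3, -0.6]
grip_width: 0.0392
```

Emit:
arm_command(rows="1 0 0 0 0 0 0;1 0 0 0 0 0 0;1 0 0 0 0 0 0;1 0 0 0 0 0 0;1 0 0 0 0 0 0")

```text
time_s: 3.12
position: [0.5102, -0.3079, 0.0816]
tool_rot: [[0.845, 0.535, 0.002], [0.535, -0.845, -0.001], [0.001, 0.002, -1.0]]
ft_force: [-1.0, 0.5, 5.7]
grip_width: 0.0154
```

Emit:
arm_command(rows="1 0 0 -10 0 0 0;1 0 0 -25 0 0 0;1 0 0 -30 0 0 0;1 0 0 -30 0 0 0;1 0 0 -25 0 0 0")

```text
time_s: 3.53
position: [0.5097, -0.3075, 0.203]
tool_rot: [[0.845, 0.534, 0.001], [0.534, -0.845, -0.001], [0.0, 0.001, -1.0]]
ft_force: [1.3, -0.0, -3.0]
grip_width: 0.0147
```

Emit:
arm_command(rows="1 18 -21 0 0 0 0;1 23 -27 0 0 0 0;1 24 -27 0 0 0 0;1 24 -27 0 0 0 0;1 24 -28 0 0 0 0")

```text
time_s: 3.95
position: [0.5356, -0.1357, 0.2009]
tool_rot: [[0.845, 0.534, 0.0], [0.534, -0.845, 0.0], [0.0, -0.0, -1.0]]
ft_force: [0.5, 0.0, -1.8]
grip_width: 0.015
```

Emit:
arm_command(rows="1 24 -28 0 0 0 0;1 24 -28 0 0 0 0;1 24 -28 0 0 0 0;1 0 0 0 0 0 7;1 0 0 0 0 0 7")

```text
time_s: 4.37
position: [0.5516, -0.0255, 0.2009]
tool_rot: [[0.95, 0.312, -0.0], [0.312, -0.95, 0.0], [-0.0, -0.0, -1.0]]
ft_force: [-0.6, -0.1, -1.5]
grip_width: 0.0149
```

Emit:
arm_command(rows="1 0 0 0 0 0 7;1 0 0 0 0 0 7;1 0 0 0 0 0 4.3;1 0 0 0 0 0 0;1 0 0 0 0 0 0")

```text
time_s: 4.78
position: [0.5516, -0.0278, 0.2006]
tool_rot: [[1.0, 0.003, -0.0], [0.003, -1.0, 0.0], [-0.0, -0.0, -1.0]]
ft_force: [-1.1, -0.4, -2.5]
grip_width: 0.0148
```

```bash
python3 - <<'E'
from h import *
np.set_printoptions(precision=4,suppress=True)
o=readout.observe();print(o["time_s"],o["q"],o["position"],o["tool_rot"],o["ft_force"],o["grip_width"])
W=eyes.camera_model("wrist");np.save("w2.npy",{k:np.array(W[k]) for k in("mtx","view")})
im=eyes.get_image("wrist");cv2.imwrite("pics/w2.png",im[:,:,::-1])
im=eyes.get_image("side");cv2.imwrite("pics/s2.png",im[:,:,::-1])
im=eyes.get_image("scene");cv2.imwrite("pics/sc2.png",im[:,:,::-1])
E
```

```text
4.7833 [-15.1685  24.258   78.6265  -0.0001  77.1199  74.6857] [ 0.5516 -0.0278  0.2006] [[ 1.      0.0025 -0.0001]
 [ 0.0025 -1.      0.    ]
 [-0.0001 -0.     -1.    ]] [-1.0686 -0.4256 -2.4964] 0.014814074199071103
```

View pics/w2.png

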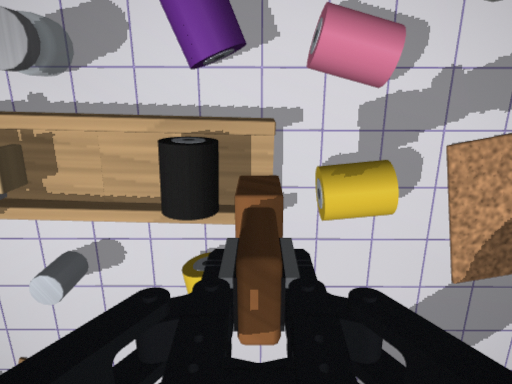

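The wrist view shows the rack's far wall edge running from (275,119) to (5,114), its near end at column 275, the roller at (189,177) and the held paddle behind it with a clear gap.

```bash
python3 - <<'E'
from h import *
np.set_printoptions(precision=4,suppress=True)
W=np.load("w2.npy",allow_pickle=True).item()
for p in[(275,120),(20,114),(234,223),(20,218),(275,131),(20,129)]:print(p,plane(W,p,.034))
print("drum top l/r edges",plane(W,(159,177),.037),plane(W,(219,177),.037),"ends",plane(W,(189,139),.06),plane(W,(189,215),.06))
a=cv2.imread("pics/w2.png");g=cv2.cvtColor(a,cv2.COLOR_BGR2HSV)
m=cv2.inRange(g,(8,60,60),(28,255,255))
for c in(20,60,100,140,230): 
  r=np.where(m[90:235,c])[0]+90; print(c,r.min(),r.max())
E
```

```text
(275, 120) [ 0.5983 -0.0419  0.034 ]
(20, 114) [0.6023 0.1695 0.034 ]
(234, 223) [ 0.5059 -0.0062  0.034 ]
(20, 218) [0.5101 0.1876 0.034 ]
(275, 131) [ 0.5892 -0.0421  0.034 ]
(20, 129) [0.59   0.1719 0.034 ]
drum top l/r edges [0.5497 0.0578 0.037 ] [0.5499 0.0058 0.037 ] ends [0.5859 0.0254 0.06  ] [0.5234 0.0288 0.06  ]
20 112 218
60 113 219
100 114 220
140 115 221
230 117 223
```

Emit:
arm_command(rows="1 0 0 20 0 0 1.3;1 0 0 25 0 0 0;1 0 0 25 0 0 0;1 0 0 25 0 0 0;1 0 0 13 0 0 0")

```text
time_s: 5.35
position: [0.5507, -0.0276, 0.0898]
tool_rot: [[1.0, -0.021, -0.004], [-0.021, -1.0, 0.001], [-0.004, -0.001, -1.0]]
ft_force: [-0.4, 0.6, -2.1]
grip_width: 0.0148
```

Emit:
arm_command(rows="1 0 0 0 0 0 0;1 0 0 0 0 0 0;1 0 0 0 0 0 0")

```text
time_s: 5.6
position: [0.5524, -0.028, 0.0935]
tool_rot: [[1.0, -0.022, 0.002], [-0.022, -1.0, -0.001], [0.002, 0.0, -1.0]]
ft_force: [-0.8, -0.1, -1.9]
grip_width: 0.0149
```

```bash
python3 - <<'E'
from h import *
np.set_printoptions(precision=4,suppress=True)
o=readout.observe();print(o["time_s"],o["position"],o["tool_rot"],o["ft_force"])
ims=[eyes.get_image(n)[:,:,::-1] for n in("scene","side")]
c=[cv2.resize(ims[0][120:370,220:440],None,fx=1.8,fy=1.8),cv2.resize(ims[1][150:384,140:340],None,fx=1.92,fy=1.92)]
h=min(i.shape[0] for i in c);cv2.imwrite("pics/c3.png",np.hstack([i[:h] for i in c]))
print([readout.observe()["ft_force"] for _ in range(1)])
E
```

```text
5.6 [ 0.5524 -0.028   0.0935] [[ 0.9998 -0.0222  0.002 ]
 [-0.0222 -0.9998 -0.0005]
 [ 0.002   0.0005 -1.    ]] [-0.8104 -0.0841 -1.9021]
[array([-0.3717,  0.7413, -2.6832])]
```

View pics/c3.png

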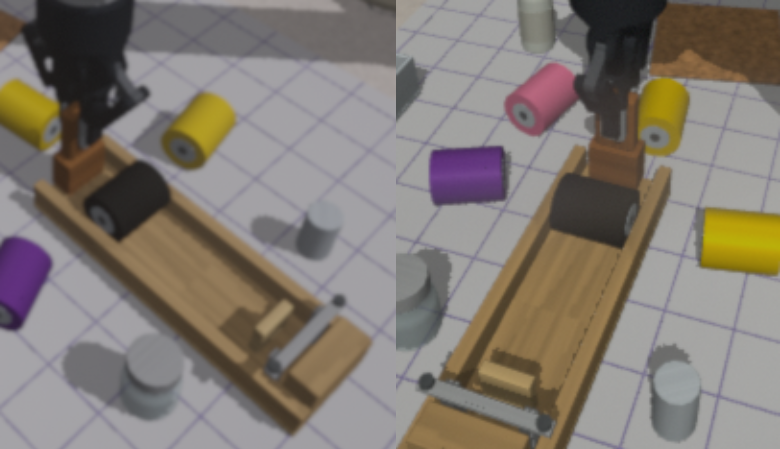

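Emit:
arm_command(rows="1 0 -4 0 0 0 0;1 0 -4 0 0 0 0;1 0 -3 0 0 0 0;1 0 -2 0 0 0 0;1 0 -1.5 0 0 0 0")

```text
time_s: 6.12
position: [0.5521, -0.0129, 0.0924]
tool_rot: [[1.0, -0.022, 0.0], [-0.022, -1.0, 0.0], [0.0, -0.0, -1.0]]
ft_force: [-0.3, -0.1, -1.7]
grip_width: 0.0153
```

Emit:
arm_command(rows="1 0 -1.5 0 0 0 0;1 0 -1.5 0 0 0 0;1 0 -1.5 0 0 0 0;1 0 -1.5 0 0 0 0;1 0 -1.5 0 0 0 0")

```text
time_s: 6.53
position: [0.5522, -0.0057, 0.0923]
tool_rot: [[1.0, -0.023, -0.0], [-0.023, -1.0, 0.0], [-0.0, -0.0, -1.0]]
ft_force: [0.5, 0.6, -1.5]
grip_width: 0.0147
```

Emit:
arm_command(rows="1 0 -1.5 0 0 0 0;1 0 -2 0 0 0 0;1 0 -2 0 0 0 0;1 0 -2 0 0 0 0;1 0 -2 0 0 0 0")

```text
time_s: 6.95
position: [0.5525, 0.0039, 0.0923]
tool_rot: [[1.0, -0.023, 0.0], [-0.023, -1.0, 0.0], [0.0, -0.0, -1.0]]
ft_force: [0.2, -0.4, -1.9]
grip_width: 0.015
```

Emit:
arm_command(rows="1 0 -2.5 0 0 0 0;1 0 -2.5 0 0 0 0;1 0 -2.5 0 0 0 0;1 0 -2.5 0 0 0 0;1 0 -2.5 0 0 0 0")

```text
time_s: 7.37
position: [0.5528, 0.0165, 0.0923]
tool_rot: [[1.0, -0.023, 0.0], [-0.023, -1.0, 0.0], [0.0, -0.0, -1.0]]
ft_force: [0.7, 0.7, -2.1]
grip_width: 0.015
```

Emit:
arm_command(rows="1 0 -2.5 0 0 0 0;1 0 -2.5 0 0 0 0;1 0 -2.5 0 0 0 0;1 0 -2.5 0 0 0 0;1 0 -2.5 0 0 0 0")

```text
time_s: 7.78
position: [0.553, 0.0289, 0.0923]
tool_rot: [[1.0, -0.023, 0.0], [-0.023, -1.0, -0.0], [0.0, 0.0, -1.0]]
ft_force: [0.5, 0.0, -1.9]
grip_width: 0.0149
```

Emit:
arm_command(rows="1 0 -2.5 0 0 0 0;1 0 -2.5 0 0 0 0;1 0 -2.5 0 0 0 0;1 0 -2.5 0 0 0 0;1 0 -2.5 0 0 0 0")

```text
time_s: 8.2
position: [0.5533, 0.0414, 0.0923]
tool_rot: [[1.0, -0.023, -0.0], [-0.023, -1.0, 0.0], [-0.0, -0.0, -1.0]]
ft_force: [-0.3, 0.5, -2.5]
grip_width: 0.0152
```

Emit:
arm_command(rows="1 0 -2.5 0 0 0 0;1 0 -2.5 0 0 0 0;1 0 -2.5 0 0 0 0;1 0 -2 0 0 0 0;1 0 -2 0 0 0 0")

```text
time_s: 8.62
position: [0.5536, 0.0529, 0.0923]
tool_rot: [[1.0, -0.023, -0.0], [-0.023, -1.0, -0.0], [-0.0, 0.0, -1.0]]
ft_force: [0.9, 0.3, -1.7]
grip_width: 0.0152
```

```bash
python3 - <<'E'
from h import *
np.set_printoptions(precision=4,suppress=True)
o=readout.observe();print(o["time_s"],o["position"],o["tool_rot"],o["ft_force"])
W=eyes.camera_model("wrist");im=eyes.get_image("wrist")[:,:,::-1];cv2.imwrite("pics/w4.png",im)
S=eyes.camera_model("scene");i2=eyes.get_image("scene")[:,:,::-1];cv2.imwrite("pics/s4.png",i2)
m=(i2.max(2)<70).astype(np.uint8);m[:150]=0
n,l,st,c=cv2.connectedComponentsWithStats(m)
for k in range(1,n):
  if st[k,4]>150: print(st[k],c[k],plane(S,c[k],.04))
E
```

```text
8.6167 [0.5536 0.0529 0.0923] [[ 0.9997 -0.0226 -0.    ]
 [-0.0226 -0.9997 -0.    ]
 [-0.      0.     -1.    ]] [ 0.9458  0.3016 -1.6633]
[ 270  150   71   88 3827] [306.8011 186.2441] [ 0.4602 -0.0135  0.04  ]
[ 284  231   59   47 1467] [315.7089 251.4499] [0.5532 0.0872 0.04  ]
```

Emit:
arm_command(rows="1 0 -2.5 0 0 0 0;1 0 -2.5 0 0 0 0;1 0 -2.5 0 0 0 0;1 0 -2.5 0 0 0 0;1 0 -2.5 0 0 0 0")

```text
time_s: 9.13
position: [0.5538, 0.0655, 0.0923]
tool_rot: [[1.0, -0.023, -0.0], [-0.023, -1.0, 0.0], [-0.0, -0.0, -1.0]]
ft_force: [0.4, -0.0, -2.3]
grip_width: 0.0155
```

Emit:
arm_command(rows="1 0 -2.5 0 0 0 0;1 0 -2.5 0 0 0 0;1 0 -2.5 0 0 0 0;1 0 -2 0 0 0 0;1 0 -2 0 0 0 0")

```text
time_s: 9.55
position: [0.5541, 0.0769, 0.0923]
tool_rot: [[1.0, -0.023, 0.0], [-0.023, -1.0, -0.0], [0.0, 0.0, -1.0]]
ft_force: [0.3, -0.6, -2.4]
grip_width: 0.0158
```

Emit:
arm_command(rows="1 0 -2 0 0 0 0;1 0 -2 0 0 0 0;1 0 -2 0 0 0 0;1 0 -2 0 0 0 0;1 0 -2 0 0 0 0")

```text
time_s: 9.97
position: [0.5543, 0.0869, 0.0923]
tool_rot: [[1.0, -0.023, -0.0], [-0.023, -1.0, 0.0], [-0.0, -0.0, -1.0]]
ft_force: [-0.1, -1.2, -1.7]
grip_width: 0.0153
```

Emit:
arm_command(rows="1 0 -2 0 0 0 0;1 0 -2 0 0 0 0;1 0 -2 0 0 0 0;1 0 -1.5 0 0 0 0;1 0 -1 0 0 0 0")

```text
time_s: 10.38
position: [0.5545, 0.0954, 0.0923]
tool_rot: [[1.0, -0.023, -0.0], [-0.023, -1.0, 0.0], [-0.0, -0.0, -1.0]]
ft_force: [-0.3, -0.2, -1.9]
grip_width: 0.0154
```

```bash
python3 - <<'E'
from h import *
np.set_printoptions(precision=4,suppress=True)
o=readout.observe();print(o["time_s"],o["position"],o["tool_rot"],o["ft_force"])
S=eyes.camera_model("scene");i2=eyes.get_image("scene")[:,:,::-1];cv2.imwrite("pics/s5.png",i2)
i3=eyes.get_image("side")[:,:,::-1]
c=[cv2.resize(i2[150:350,240:440],None,fx=2,fy=2),cv2.resize(i3[184:384,130:330],None,fx=2,fy=2)]
cv2.imwrite("pics/c5.png",np.hstack(c))
m=(i2.max(2)<70).astype(np.uint8);m[:150]=0
n,l,st,c=cv2.connectedComponentsWithStats(m)
for k in range(1,n):
  if st[k,4]>150: print(st[k],c[k],plane(S,c[k],.04))
E
```

```text
10.3833 [0.5545 0.0954 0.0923] [[ 0.9997 -0.0226 -0.    ]
 [-0.0226 -0.9997  0.    ]
 [-0.     -0.     -1.    ]] [-0.2658 -0.241  -1.908 ]
[ 291  150   78  105 4815] [330.6575 197.4222] [0.4503 0.0321 0.04  ]
[371 150  23  10 167] [379.9222 153.6287] [0.2999 0.0264 0.04  ]
[ 326  259   53   51 1477] [354.0027 281.7271] [0.5534 0.1615 0.04  ]
```

View pics/c5.png

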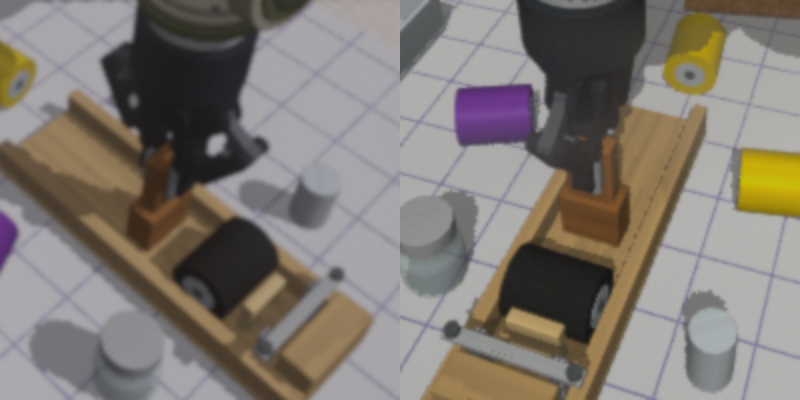

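The roller has run down and lies square against the follower at y≈0.16. The paddle is about 29 mm behind it, and the bar and posts are still about 30 mm beyond it.

Emit:
arm_command(rows="1 0 -2.5 0 0 0 0;1 0 -2.5 0 0 0 0;1 0 -2.5 0 0 0 0;1 0 -2.5 0 0 0 0;1 0 -2.5 0 0 0 0")

```text
time_s: 10.9
position: [0.5548, 0.108, 0.0923]
tool_rot: [[1.0, -0.023, -0.0], [-0.023, -1.0, 0.0], [-0.0, -0.0, -1.0]]
ft_force: [-0.6, -0.4, -1.4]
grip_width: 0.015
```

Emit:
arm_command(rows="1 0 -2.5 0 0 0 0;1 0 -2.5 0 0 0 0;1 0 -2 0 0 0 0;1 0 -1.5 0 0 0 0;1 0 -1 0 0 0 0")

```text
time_s: 11.32
position: [0.555, 0.1174, 0.0923]
tool_rot: [[1.0, -0.023, 0.0], [-0.023, -1.0, 0.0], [0.0, -0.0, -1.0]]
ft_force: [0.9, 0.2, -2.7]
grip_width: 0.0152
```

Emit:
arm_command(rows="1 0 -0.8 0 0 0 0;1 0 -0.8 0 0 0 0;1 0 -0.8 0 0 0 0;1 0 -0.8 0 0 0 0;1 0 -0.8 0 0 0 0")

```text
time_s: 11.73
position: [0.5551, 0.1212, 0.0923]
tool_rot: [[1.0, -0.023, -0.0], [-0.023, -1.0, 0.0], [-0.0, -0.0, -1.0]]
ft_force: [0.2, 0.2, -1.2]
grip_width: 0.0151
```

Emit:
arm_command(rows="1 0 -0.8 0 0 0 0;1 0 -0.8 0 0 0 0;1 0 -0.8 0 0 0 0;1 0 -0.8 0 0 0 0;1 0 -0.8 0 0 0 0")

```text
time_s: 12.15
position: [0.5552, 0.1252, 0.0923]
tool_rot: [[1.0, -0.023, -0.0], [-0.023, -1.0, -0.0], [-0.0, 0.0, -1.0]]
ft_force: [-1.1, 0.5, -1.9]
grip_width: 0.0152
```

```bash
python3 - <<'E'
from h import *
np.set_printoptions(precision=4,suppress=True)
o=readout.observe();print(o["time_s"],o["position"],o["ft_force"],o["wrist_torque"])
S=eyes.camera_model("scene");i2=eyes.get_image("scene")[:,:,::-1];cv2.imwrite("pics/s6.png",i2)
m=(i2.max(2)<70).astype(np.uint8);m[:240]=0
n,l,st,c=cv2.connectedComponentsWithStats(m)
for k in range(1,n):
  if st[k,4]>150: print(st[k],c[k],plane(S,c[k],.04))
E
```

```text
12.15 [0.5552 0.1252 0.0923] [-1.0685  0.512  -1.8778] [-0.0295 -0.0089 -0.0191]
[324 240  62  28 926] [350.7019 249.2624] [0.5109 0.1223 0.04  ]
[ 318  261   64   51 1653] [352.1531 282.4991] [0.5564 0.1604 0.04  ]
```

Emit:
arm_command(rows="1 0 -0.6 0 0 0 0;1 0 -0.6 0 0 0 0;1 0 -0.6 0 0 0 0;1 0 -0.6 0 0 0 0;1 0 -0.6 0 0 0 0")

```text
time_s: 12.62
position: [0.5553, 0.1282, 0.0923]
tool_rot: [[1.0, -0.023, -0.0], [-0.023, -1.0, 0.0], [-0.0, -0.0, -1.0]]
ft_force: [-0.1, 0.2, -2.3]
grip_width: 0.015
```

Emit:
arm_command(rows="1 0 -0.5 0 0 0 0;1 0 -0.5 0 0 0 0;1 0 -0.5 0 0 0 0;1 0 -0.5 0 0 0 0;1 0 -0.5 0 0 0 0")

```text
time_s: 13.03
position: [0.5553, 0.1306, 0.0922]
tool_rot: [[1.0, -0.023, -0.0], [-0.023, -1.0, -0.0], [-0.0, 0.0, -1.0]]
ft_force: [-0.3, -2.6, -2.6]
grip_width: 0.0149
```

Emit:
arm_command(rows="1 0 -0.4 0 0 0 0;1 0 -0.4 0 0 0 0;1 0 -0.4 0 0 0 0;1 0 -0.4 0 0 0 0;1 0 -0.4 0 0 0 0")

```text
time_s: 13.45
position: [0.5554, 0.1327, 0.0923]
tool_rot: [[1.0, -0.023, -0.0], [-0.023, -1.0, 0.0], [-0.0, -0.0, -1.0]]
ft_force: [0.3, -1.9, -3.9]
grip_width: 0.0152
```

Emit:
arm_command(rows="1 0 -0.4 0 0 0 0;1 0 -0.4 0 0 0 0;1 0 -0.4 0 0 0 0;1 0 -0.4 0 0 0 0;1 0 -0.4 0 0 0 0")

```text
time_s: 13.87
position: [0.5554, 0.1347, 0.0923]
tool_rot: [[1.0, -0.023, -0.0], [-0.023, -1.0, 0.0], [-0.0, 0.0, -1.0]]
ft_force: [0.3, -1.9, -4.4]
grip_width: 0.0149
```

```bash
python3 - <<'E'
from h import *
np.set_printoptions(precision=4,suppress=True)
o=readout.observe();print(o["time_s"],o["position"],o["ft_force"],o["wrist_torque"])
S=cv2.imread("pics/sc2.png")[255:345,350:430];D=cv2.imread("pics/s2.png")[320:384,140:235]
cv2.imwrite("pics/c6.png",np.hstack([cv2.resize(S,None,fx=5,fy=5),cv2.resize(D,(390,450))]))
E
```

```text
13.8667 [0.5554 0.1347 0.0923] [ 0.3041 -1.937  -4.4427] [-0.4591 -0.0011  0.0264]
```

View pics/c6.png

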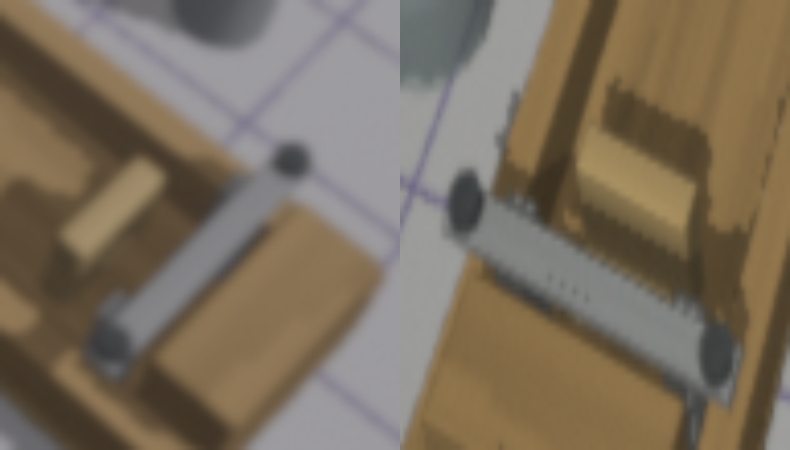

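```bash
python3 - <<'E'
from h import *
np.set_printoptions(precision=4,suppress=True)
S=eyes.camera_model("scene");D=eyes.camera_model("side")
a=lambda x,y:(350+x/5-.4,255+y/5-.4);b=lambda x,y:(140+(x-400)*95/390-.4,320+y*64/450-.4)
for p in[(262,172),(185,240),(112,308)]:print("S edge",plane(S,a(*p),.057))
for p in[(484,195),(600,258),(712,322)]:print("D edge",plane(D,b(*p),.057))
print("stubs",plane(S,a(222,190),.05),plane(D,b(520,198),.05),plane(D,b(688,300),.05))
for p in[(150,155),(60,238)]:print("follower top front S",plane(S,a(*p),.046))
for p in[(592,125),(694,188)]:print("follower D",plane(D,b(*p),.046))
E
```

```text
S edge [0.524 0.22  0.057]
S edge [0.5574 0.2173 0.057 ]
S edge [0.5886 0.2155 0.057 ]
D edge [0.5952 0.2178 0.057 ]
D edge [0.5567 0.2175 0.057 ]
D edge [0.5206 0.2178 0.057 ]
stubs [0.5325 0.2143 0.05  ] [0.5875 0.2116 0.05  ] [0.5308 0.2131 0.05  ]
follower top front S [0.5354 0.1926 0.046 ]
follower top front S [0.5756 0.1907 0.046 ]
follower D [0.5744 0.1896 0.046 ]
follower D [0.5387 0.1911 0.046 ]
```

Emit:
arm_command(rows="1 0 -0.4 0 0 0 0;1 0 -0.4 0 0 0 0;1 0 -0.4 0 0 0 0;1 0 -0.4 0 0 0 0;1 0 -0.4 0 0 0 0")

```text
time_s: 14.28
position: [0.5555, 0.1367, 0.0923]
tool_rot: [[1.0, -0.023, -0.0], [-0.023, -1.0, -0.0], [-0.0, 0.0, -1.0]]
ft_force: [-0.0, -2.4, -3.9]
grip_width: 0.0152
```

Emit:
arm_command(rows="1 0 -0.6 0 0 0 0;1 0 -0.6 0 0 0 0;1 0 -0.6 0 0 0 0;1 0 -0.6 0 0 0 0;1 0 -0.6 0 0 0 0")

```text
time_s: 14.7
position: [0.5555, 0.1397, 0.0923]
tool_rot: [[1.0, -0.023, -0.0], [-0.023, -1.0, 0.0], [-0.0, -0.0, -1.0]]
ft_force: [-1.1, -2.0, -3.2]
grip_width: 0.0152
```

Emit:
arm_command(rows="1 0 -0.6 0 0 0 0;1 0 -0.6 0 0 0 0;1 0 -0.6 0 0 0 0;1 0 -0.6 0 0 0 0;1 0 -0.6 0 0 0 0")

```text
time_s: 15.12
position: [0.5556, 0.1427, 0.0923]
tool_rot: [[1.0, -0.023, -0.0], [-0.023, -1.0, 0.0], [-0.0, -0.0, -1.0]]
ft_force: [-0.5, -2.9, -3.1]
grip_width: 0.0151
```

Now in small steps.

Emit:
arm_command(rows="1 0 -0.4 0 0 0 0;1 0 -0.4 0 0 0 0;1 0 -0.3 0 0 0 0;1 0 -0.3 0 0 0 0;1 0 -0.3 0 0 0 0")

```text
time_s: 15.53
position: [0.5557, 0.1443, 0.0923]
tool_rot: [[1.0, -0.023, 0.0], [-0.023, -1.0, -0.0], [0.0, 0.0, -1.0]]
ft_force: [0.4, -2.4, -2.9]
grip_width: 0.0153
```

Emit:
arm_command(rows="1 0 -0.3 0 0 0 0;1 0 -0.3 0 0 0 0;1 0 -0.3 0 0 0 0;1 0 -0.3 0 0 0 0;1 0 -0.3 0 0 0 0")

```text
time_s: 15.95
position: [0.5557, 0.1459, 0.0923]
tool_rot: [[1.0, -0.023, 0.0], [-0.023, -1.0, -0.0], [0.0, 0.0, -1.0]]
ft_force: [-0.4, -2.6, -2.5]
grip_width: 0.0153
```

Emit:
arm_command(rows="1 0 -0.3 0 0 0 0;1 0 -0.3 0 0 0 0;1 0 -0.3 0 0 0 0;1 0 -0.3 0 0 0 0;1 0 -0.2 0 0 0 0")

```text
time_s: 16.37
position: [0.5557, 0.1473, 0.0923]
tool_rot: [[1.0, -0.023, -0.0], [-0.023, -1.0, 0.0], [-0.0, -0.0, -1.0]]
ft_force: [0.1, -2.5, -3.0]
grip_width: 0.0152
```

Emit:
arm_command(rows="1 0 -0.3 0 0 0 0;1 0 -0.3 0 0 0 0;1 0 -0.3 0 0 0 0;1 0 -0.2 0 0 0 0;1 0 -0.2 0 0 0 0")

```text
time_s: 16.78
position: [0.5558, 0.1486, 0.0923]
tool_rot: [[1.0, -0.023, -0.0], [-0.023, -1.0, 0.0], [-0.0, -0.0, -1.0]]
ft_force: [-0.8, -2.2, -2.5]
grip_width: 0.0149
```

Emit:
arm_command(rows="1 0 -0.3 0 0 0 0;1 0 -0.3 0 0 0 0;1 0 -0.3 0 0 0 0;1 0 -0.2 0 0 0 0;1 0 -0.2 0 0 0 0")

```text
time_s: 17.2
position: [0.5558, 0.1499, 0.0923]
tool_rot: [[1.0, -0.023, 0.0], [-0.023, -1.0, 0.0], [0.0, -0.0, -1.0]]
ft_force: [0.1, -1.4, -3.4]
grip_width: 0.0153
```

Emit:
arm_command(rows="1 0 -0.3 0 0 0 0;1 0 -0.3 0 0 0 0;1 0 -0.3 0 0 0 0;1 0 -0.2 0 0 0 0;1 0 -0.2 0 0 0 0")

```text
time_s: 17.62
position: [0.5558, 0.1512, 0.0923]
tool_rot: [[1.0, -0.023, 0.0], [-0.023, -1.0, -0.0], [0.0, 0.0, -1.0]]
ft_force: [0.0, -3.5, -4.0]
grip_width: 0.0152
```

Emit:
arm_command(rows="1 0 -0.2 0 0 0 0;1 0 -0.2 0 0 0 0;1 0 -0.2 0 0 0 0;1 0 -0.2 0 0 0 0;1 0 0 0 0 0 0")

```text
time_s: 18.03
position: [0.5558, 0.1516, 0.0923]
tool_rot: [[1.0, -0.023, -0.0], [-0.023, -1.0, -0.001], [-0.0, 0.001, -1.0]]
ft_force: [0.3, -4.8, -2.6]
grip_width: 0.0151
```

Emit:
arm_command(rows="1 0 -0.2 0 0 0 0;1 0 -0.2 0 0 0 0;1 0 0 0 0 0 0")

```text
time_s: 18.28
position: [0.5558, 0.1517, 0.0923]
tool_rot: [[1.0, -0.023, -0.0], [-0.023, -1.0, -0.001], [-0.0, 0.001, -1.0]]
ft_force: [-0.3, -6.3, -2.9]
grip_width: 0.0154
```

Emit:
arm_command(rows="1 0 -0.2 0 0 0 0;1 0 -0.2 0 0 0 0;1 0 0 0 0 0 0")

```text
time_s: 18.53
position: [0.5558, 0.1519, 0.0923]
tool_rot: [[1.0, -0.023, -0.0], [-0.023, -1.0, -0.002], [-0.0, 0.002, -1.0]]
ft_force: [-1.1, -7.5, -2.7]
grip_width: 0.0154
```

Emit:
arm_command(rows="1 0 -0.2 0 0 0 0;1 0 -0.2 0 0 0 0;1 0 -0.2 0 0 0 0;1 0 0 0 0 0 0")

```text
time_s: 18.87
position: [0.5559, 0.152, 0.0923]
tool_rot: [[1.0, -0.023, -0.0], [-0.023, -1.0, -0.003], [-0.0, 0.003, -1.0]]
ft_force: [-0.5, -9.9, -2.4]
grip_width: 0.0151
```

Force is near 10 N, so I'll hold there for about 1.5 s, with a slight further push.

Emit:
arm_command(rows="1 0 -0.1 0 0 0 0;1 0 0 0 0 0 0;1 0 0 0 0 0 0;1 0 0 0 0 0 0;1 0 0 0 0 0 0")

```text
time_s: 19.28
position: [0.5559, 0.1521, 0.0923]
tool_rot: [[1.0, -0.023, -0.0], [-0.023, -1.0, -0.003], [-0.0, 0.003, -1.0]]
ft_force: [-1.0, -9.9, -2.5]
grip_width: 0.015
```

Emit:
arm_command(rows="1 0 0 0 0 0 0;1 0 0 0 0 0 0;1 0 0 0 0 0 0;1 0 0 0 0 0 0;1 0 0 0 0 0 0")

```text
time_s: 19.7
position: [0.5558, 0.152, 0.0923]
tool_rot: [[1.0, -0.023, -0.0], [-0.023, -1.0, -0.003], [-0.0, 0.003, -1.0]]
ft_force: [-0.2, -11.2, -2.3]
grip_width: 0.0152
```

Emit:
arm_command(rows="1 0 0 0 0 0 0;1 0 0 0 0 0 0;1 0 0 0 0 0 0;1 0 0 0 0 0 0;1 0 0 0 0 0 0")

```text
time_s: 20.12
position: [0.5559, 0.152, 0.0923]
tool_rot: [[1.0, -0.023, -0.0], [-0.023, -1.0, -0.003], [-0.0, 0.003, -1.0]]
ft_force: [-0.6, -10.7, -1.6]
grip_width: 0.0151
```

Emit:
arm_command(rows="1 0 0 0 0 0 0;1 0 0 0 0 0 0;1 0 0 0 0 0 0;1 0 0 0 0 0 0;1 0 0 0 0 0 0")

```text
time_s: 20.53
position: [0.5559, 0.152, 0.0923]
tool_rot: [[1.0, -0.023, -0.001], [-0.023, -1.0, -0.003], [-0.0, 0.003, -1.0]]
ft_force: [-0.2, -10.4, -2.2]
grip_width: 0.015
```

Emit:
arm_command(rows="1 0 0.6 0 0 0 0;1 0 0.8 0 0 0 0;1 0 1 0 0 0 0;1 0 2 0 0 0 0;1 0 4 0 0 0 0")

```text
time_s: 20.95
position: [0.5557, 0.1456, 0.0925]
tool_rot: [[1.0, -0.022, 0.001], [-0.022, -1.0, 0.001], [0.001, -0.001, -1.0]]
ft_force: [-0.4, 1.8, -2.0]
grip_width: 0.0152
```

Emit:
arm_command(rows="1 0 6 0 0 0 0;1 0 8 0 0 0 0;1 0 8 0 0 0 0;1 0 7 0 0 0 0;1 0 3 0 0 0 0")

```text
time_s: 21.37
position: [0.555, 0.1117, 0.0924]
tool_rot: [[1.0, -0.024, -0.0], [-0.024, -1.0, -0.0], [0.0, 0.0, -1.0]]
ft_force: [-0.5, -0.5, -2.0]
grip_width: 0.0156
```

Emit:
arm_command(rows="1 0 0 -12 0 0 0;1 0 0 -25 0 0 0;1 0 0 -28 0 0 0;1 0 0 -28 0 0 0;1 0 0 -17 0 0 0")

```text
time_s: 21.78
position: [0.5555, 0.1128, 0.2053]
tool_rot: [[1.0, -0.023, 0.004], [-0.023, -1.0, 0.0], [0.004, -0.0, -1.0]]
ft_force: [0.5, -0.1, -2.1]
grip_width: 0.0151
```

```bash
python3 - <<'E'
from h import *
np.set_printoptions(precision=4,suppress=True)
o=readout.observe();print(o["time_s"],o["position"],o["tool_rot"],o["ft_force"])
for n in("scene","side","wrist"):
  im=eyes.get_image(n)[:,:,::-1];cv2.imwrite(f"pics/f_{n}.png",im)
S=eyes.camera_model("scene");i2=cv2.imread("pics/f_scene.png")
m=(i2.max(2)<70).astype(np.uint8);m[:240]=0
n,l,st,c=cv2.connectedComponentsWithStats(m)
for k in range(1,n):
  if st[k,4]>150: print(st[k],c[k],plane(S,c[k],.04))
p=readout.observe()["position"];R=o["tool_rot"];print("to pad, tool mm",1000*R.T@(np.array([.513,-.292,.202])-p))
E
```

```text
21.7833 [0.5555 0.1128 0.2053] [[ 0.9997 -0.0229  0.0035]
 [-0.0229 -0.9997  0.0001]
 [ 0.0035 -0.0002 -1.    ]] [ 0.4947 -0.1192 -2.1048]
[ 340  271   55   55 1503] [368.5768 294.1963] [0.5547 0.1887 0.04  ]
to pad, tool mm [-32.8797 405.7347   0.7788]
```

Emit:
arm_command(rows="1 -3 25 0 0 0 0;1 -3 34 0 0 0 0;1 -3 35 0 0 0 0;1 -3 35 0 0 0 0;1 -3 35 0 0 0 0")

```text
time_s: 22.35
position: [0.5352, -0.0519, 0.2004]
tool_rot: [[1.0, -0.022, -0.003], [-0.022, -1.0, 0.001], [-0.003, -0.001, -1.0]]
ft_force: [1.2, 0.5, -1.6]
grip_width: 0.0152
```

Emit:
arm_command(rows="1 -3 35 0 0 0 0;1 -3 35 0 0 0 0;1 -3 35 0 0 0 0;1 -2 35 0 0 0 0;1 -2 35 0 0 0 0")

```text
time_s: 22.77
position: [0.5182, -0.2267, 0.2003]
tool_rot: [[1.0, -0.023, -0.003], [-0.023, -1.0, 0.002], [-0.003, -0.002, -1.0]]
ft_force: [1.8, 0.0, -1.7]
grip_width: 0.0152
```

Emit:
arm_command(rows="1 -3 35 0 0 0 0;1 -2 32 0 0 0 0;1 0 0 0 0 0 0;1 0 0 0 0 0 0;1 0 0 0 0 0 0")

```text
time_s: 23.18
position: [0.5123, -0.2914, 0.2008]
tool_rot: [[1.0, -0.023, -0.002], [-0.023, -1.0, 0.002], [-0.002, -0.002, -1.0]]
ft_force: [-0.7, -0.1, -2.3]
grip_width: 0.0153
```

Emit:
arm_command(rows="1 0 0 20 0 0 0;1 0 0 28 0 0 0;1 0 0 28 0 0 0;1 0 0 22 0 0 0;1 0 0 12 0 0 0")

```text
time_s: 23.6
position: [0.5119, -0.2896, 0.0892]
tool_rot: [[1.0, -0.021, -0.004], [-0.021, -1.0, 0.004], [-0.004, -0.003, -1.0]]
ft_force: [-0.2, 0.1, -2.7]
grip_width: 0.0153
```

Emit:
arm_command(rows="1 0 0 5 0 0 0;1 0 0 1 0 0 0;1 0 0 0 0 0 0;1 0 0 0 0 0 0;1 0 0 0 0 0 0")

```text
time_s: 24.02
position: [0.5131, -0.2922, 0.0874]
tool_rot: [[1.0, -0.022, 0.001], [-0.022, -1.0, -0.001], [0.001, 0.001, -1.0]]
ft_force: [0.8, 1.5, -1.7]
grip_width: 0.0155
```

Emit:
arm_command(rows="1 0 0 1 0 0 0;1 0 0 1 0 0 0;1 0 0 1 0 0 0;1 0 0 0.7 0 0 0;1 0 0 0 0 0 0")

```text
time_s: 24.43
position: [0.5126, -0.2921, 0.0824]
tool_rot: [[1.0, -0.023, -0.0], [-0.023, -1.0, 0.0], [-0.0, -0.0, -1.0]]
ft_force: [-0.4, 0.4, -1.7]
grip_width: 0.0153
```

Emit:
arm_command(rows="1 0 0 0.5 0 0 0;1 0 0 0.5 0 0 0;1 0 0 0 0 0 0")

```text
time_s: 24.68
position: [0.5128, -0.2921, 0.0816]
tool_rot: [[1.0, -0.023, 0.0], [-0.023, -1.0, -0.0], [0.0, 0.0, -1.0]]
ft_force: [-0.5, 1.0, -2.5]
grip_width: 0.0149
```

Emit:
arm_command(rows="1 0 0 0.5 0 0 0;1 0 0 0.5 0 0 0;1 0 0 0 0 0 0")

```text
time_s: 24.93
position: [0.5128, -0.2922, 0.0816]
tool_rot: [[1.0, -0.023, 0.001], [-0.023, -1.0, -0.001], [0.001, 0.001, -1.0]]
ft_force: [-2.1, 1.2, 6.9]
grip_width: 0.0154
```

Contact with the pad came at z=0.0816, the same as at pickup, so I'll ease off a little and release.

Emit:
arm_command(rows="1 0 0 -0.5 0 0 0;1 0 0 0 0 0 0;0.9 0 0 0 0 0 0;0.8 0 0 0 0 0 0;0.6 0 0 0 0 0 0")

```text
time_s: 25.35
position: [0.5128, -0.2922, 0.081]
tool_rot: [[1.0, -0.023, 0.0], [-0.023, -1.0, -0.0], [0.0, 0.0, -1.0]]
ft_force: [-0.6, -0.1, -0.9]
grip_width: 0.028
```

Emit:
arm_command(rows="0.3 0 0 0 0 0 0;0 0 0 0 0 0 0;0 0 0 0 0 0 0;0 0 0 0 0 0 0;0 0 0 0 0 0 0")

```text
time_s: 25.77
position: [0.5128, -0.2921, 0.0811]
tool_rot: [[1.0, -0.023, -0.0], [-0.023, -1.0, 0.0], [-0.0, -0.0, -1.0]]
ft_force: [-0.6, -0.4, -0.2]
grip_width: 0.0852
```

Emit:
arm_command(rows="0 0 0 -8 0 0 0;0 0 0 -20 0 0 0;0 0 0 -30 0 0 0;0 0 0 -35 0 0 0;0 0 0 -35 0 0 0")

```text
time_s: 26.18
position: [0.5124, -0.2918, 0.2111]
tool_rot: [[1.0, -0.023, -0.0], [-0.023, -1.0, 0.0], [-0.0, -0.0, -1.0]]
ft_force: [1.0, -0.8, -0.4]
grip_width: 0.0853
```

Emit:
arm_command(rows="0 0 0 -25 0 0 0;0 0 0 0 0 0 0;0 0 0 0 0 0 0;0 0 0 0 0 0 0;0 0 0 0 0 0 0")

```text
time_s: 26.6
position: [0.5124, -0.2918, 0.2328]
tool_rot: [[1.0, -0.023, -0.002], [-0.023, -1.0, 0.002], [-0.002, -0.002, -1.0]]
ft_force: [-0.0, -0.3, -0.4]
grip_width: 0.0855
```

```bash
python3 - <<'E'
from h import *
np.set_printoptions(precision=4,suppress=True)
o=readout.observe();print(o["time_s"],o["position"],o["ft_force"],o["grip_width"])
I={n:eyes.get_image(n)[:,:,::-1] for n in("scene","side","wrist")}
for n in I: cv2.imwrite(f"pics/g_{n}.png",I[n])
print("roller motion vs after push (px diff):",[np.abs(I[n][a:b,c:d].astype(int)-cv2.imread(f"pics/f_{n}.png")[a:b,c:d]).mean() for n,a,b,c,d in(("scene",275,330,335,420),("side",290,360,160,260))])
c=[cv2.resize(I["scene"][:,100:440],(400,452)),cv2.resize(I["side"][100:384,140:390],(398,452))]
cv2.imwrite("pics/g.png",np.hstack(c))
E
```

```text
26.6 [ 0.5124 -0.2918  0.2328] [-0.0323 -0.3157 -0.4254] 0.08550159774639711
roller motion vs after push (px diff): [np.float64(14.656470588235294), np.float64(13.626380952380952)]
```

View pics/g.png

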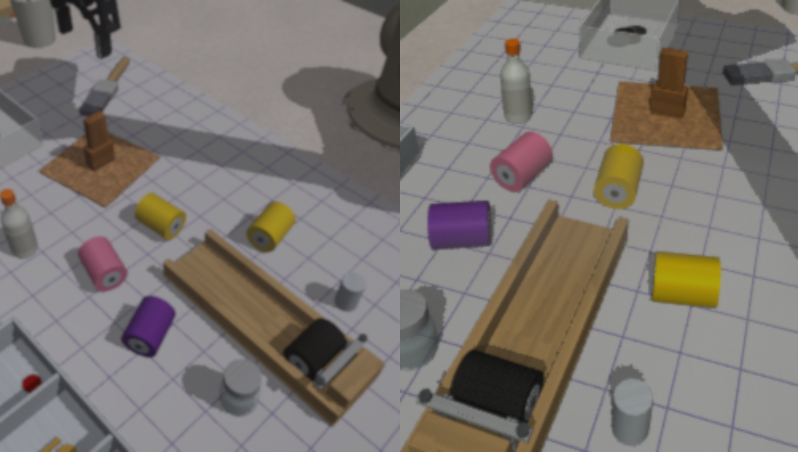

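The final view shows the paddle upright and clear of the gripper in the middle of the pad, and the roller square at the posts. I put the pixel difference down to the arm's shadow having gone, so I'll check the roller's position and then hand in.

```bash
python3 - <<'E'
from h import *
S=eyes.camera_model("scene")
for f in("f","g"):
  i2=cv2.imread(f"pics/{f}_scene.png");m=(i2.max(2)<70).astype(np.uint8);m[:240]=0
  n,l,st,c=cv2.connectedComponentsWithStats(m);k=1+st[1:,4].argmax();print(f,st[k],c[k],plane(S,c[k],.04))
env.close_job()
E
```

```text
f [ 340  271   55   55 1503] [368.57684631 294.19627412] [0.55467157 0.18873347 0.04      ]
g [ 318  240   78   88 1977] [364.38189176 290.57359636] [0.5542583  0.18096229 0.04      ]
the job is handed in; nothing more can be done
```

The job is handed in at about 27 s of the 67 s allowed. As far as I could measure, the roller is bedded on the posts and the paddle is back on its pad, but my last numeric check of the roller was not clean.

**What I did:**
- **Rolling in:** I gripped the paddle across its 16 mm grip and lowered it into the channel behind the roller. The roller ran down onto the follower and was pushed on at about 2–3 N.
- **Finding the posts:** I felt them at TCP y ≈ 0.1515. The camera estimate was 0.1517.
- **Bedding:** I held about 10–11 N for roughly 1.7 s by the wrist force readings, which carry about 1 N of noise. The highest reading was 11.2 N.
- **Putting the paddle back:** It touched the pad at z = 0.0816, the same height as when I picked it up. I released it at (0.513, −0.292), within a few mm of my pad-centre estimates, and raised the gripper clear.

**Last checks:**
- **By eye:** The final views show the paddle standing upright in the middle of the pad and the roller square at the posts. Nothing else looks moved.
- **Roller after backing off:** The camera put its centre at y = 0.1887, against 0.189 expected when bedded.
- **Check that disagreed:** The same measurement on the final image gave 0.181, because the dark mask had grown from 1503 to 1977 px. I think it took in shadow, since its edges on the post side moved by only 1–2 px, and outward. I handed in within the same script, so I did not measure it again.

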